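# Turn the index wheel to green and let the drop pawl lock it

### The job

First tip the brass drop pawl over so that its nose rests on the wheel's raised track. Then turn the wheel gently by its upright black crank post until the green sector shows in the black sight window and the pawl falls fully into the notch of the track; feel for the lock, do not force the wheel past it or clamp the post hard, and leave the pawl down, the wheel locked and the things standing around undisturbed.

Things in the scene. Friction and masses are not known exactly. Their poses are not given: they have to be found in the camera images.
- index_base: fixed grey index head standing on the bench; base plate about 215 x 240 x 12 mm. Origin on the wheel's vertical axis at bench level; x points from the wheel axis to the sight window, y 90 deg anticlockwise from that seen from above, z up. Window bracket beyond the wheel's rim on the +x side, pawl bracket on the -y side. The hub reaches 52 mm above the bench.
- index_wheel: aluminium wheel, 176 mm diameter, top face 40 mm above the bench, turning about the base's z; origin as the base's, x in no special direction. Raised flat steel track, radius 72 to 86 mm, top at 48 mm, with one notch 14 mm long. Turns stiffly (2.5 N at the post) and stays put. The lock lies 0.7 to 1.4 rad clockwise (seen from above) of the start.
- window (a point): centre of the sight window, a 20 mm square opening in a fixed black frame over the wheel: 52 mm from the wheel axis along the base's x; the frame's top is 63 mm above the bench.
- green_mark (a point): middle of the green sector, on the flat card (6 sectors of 60 deg: green, blue, yellow, white between) that turns with the wheel; 52 mm from the axis, 41 mm above the bench. The card was set by eye, up to 14 deg off either way, so at the lock this point may be up to 14 mm to one side of the window's centre: it tells only roughly where the lock is.
- post_top (a point): top centre of the crank post: upright round black pin, 12 mm diameter, on the wheel 60 mm from its axis, free from 46 to 92 mm above the bench. Over 20 N of finger force on the wheel or post, pushing or clamping, is too much: push or straddle it, or hold it very lightly. When the pawl has locked the wheel, the post stops solidly within about 2 mm.
- pawl_hinge (a point): middle of the pawl's level hinge, fixed on the base: 120 mm from the wheel axis toward the base's -y, 60 mm above the bench; the hinge line is parallel to the base's x.
- pawl_ball (a point): centre of the red ball, 18 mm diameter, at the end of the brass drop pawl, 68 mm from the hinge; the arm is 12 mm wide, 8 mm thick. Raised, the pawl leans 20 deg outward past upright, ball about 147 mm from the wheel axis and 123 mm above the bench. Pushed inward past upright it falls onto the track by its own weight. Over 20 N of finger force on it is too much.
- pawl (a joint): angle of the drop pawl, rad: 1.92 raised, leaning outward against its stop; about 0.16 when its nose rests on the track; 0 with the nose fully in the notch. It falls by gravity alone.
- ring_tin: round aluminium tin, 76 mm in diameter, 32 mm high, standing beyond the index head; origin at the centre of its underside. Bystander.
- charcoal: black charcoal lump, 51 x 59 x 35 mm; origin at the centre of its underside. Bystander.
- pliers: red-handled spring cutters lying flat, 165 x 69 x 15 mm, long axis x; origin at the centre of the underside. Bystander.
- coil: flat coil of silver solder wire, 55 mm in diameter, 7 mm high, lying in front of the index head; origin at the centre of its underside. Bystander.

How it is judged:
By the outcome, as a careful person would: the job done as asked, in the order asked, and still so for the second after the job is handed in, with the robot touching nothing.
It also fails if it takes over 56 s, if anything falls off the work surface, if the arm or the gripper's body presses on something with over 40 N, if the wrist force passes 120 N, or if a joint passes its speed limit or range.

### The arm

A 6-joint arm with a two-finger parallel gripper is mounted at the origin on a cart in front of the work surface, level with it; the furniture and walls round the work are solid. World frame = base frame: x ahead of the robot, y to its left, z up, the work surface at z = 0. Lengths are in m, angles in rad, forces in N, time in s.
With the tool pointing down it reaches from about 0.35 to 0.875 m from the base axis. Payload 4.2 kg.
Tool frame: the origin (TCP) lies at the very end of the fingers, on their centre line; the grasp point (between the pads) lies 19 mm behind it; z points along the fingers, x is the direction in which the jaws open and shut, and the axes are right-handed (so a half turn about z gives the same grasp; the last joint's range is limited). The gripper opens to 87 mm and grips with 3 to 60 N. Pads are 19 mm wide; open, the fingers measure 117 mm over their backs; the gripper's body (75 mm by 190 mm) begins 51 mm behind the grasp point.
Start: joints at [1.567, 0.385, 0.008, 0, -1.194, -0.259], TCP at [0.162, 0.604, 0.223] pointing down, gripper open.
Joint ranges: [-3.14, 3.14], [-1.21, 2.06], [-1.07, 1.41], [-3.16, 2.05], [-2.99, -0.16], [-3.1, 3.1]. Speed limits (rad/s): [2.79, 2.79, 3.14, 3.14, 3.14, 3.14].

### API

Orientations are given as a rotation vector (axis times angle).
In Python, from workcell import env gives the robot as it stands.
- The arm moves only by the tool move_arm, never from a script. Its argument "increments" is text: rows parted by semicolons, each of 6 numbers parted by spaces: the shift along the world's x, y, z in mm, then the turn, a rotation vector about the world's x, y, z in units of 6 degrees (1.0 is 6 degrees). In form: tx ty tz wx wy wz; .... A call has 1 to 5 rows; each row is the pose to reach, as a shift and turn from the pose commanded when the call began; what a row does not reach only later rows make up. A row lasts 1/8 s, in which the tool goes at most 62.5 mm and 10.7 degrees, less where a joint would pass 70% of its speed; a pose out of reach is approached as far as the arm can. A call with a gripper value outside its range is refused whole. "grip" is the closure, from 0 (fully open) to 1 (shut), set as the call begins (left out, the last holds). The fingers move at their own pace and stop on an object; "force" is the grip in N (left out, the last holds). Time passes only in rows, so rows that repeat a pose let the fingers close. It gives the time, the measured TCP pose, the force and the opening at its end, in the units of the state.
- env.read_state(): the state, without advancing time (a new reading comes with each control period).
- env.camera(name): name is "side" or "top" or "wrist"; returns (picture, depth): 400x640x3 uint8, red, green, blue; 400x640 float32, m along the optical axis (not along the pixel's ray), 0 where there is no reading.
- env.camera_info(name): a dict with "fovy" (degrees; the focal length in pixels is half the picture's height over the tangent of half this angle, whatever the lens; pixels are square), "cx", "cy" (the principal point, pixels), "extrinsics" (4x4, takes a point from world to camera coordinates); the wrist camera has in their place "tool_from_camera" (4x4, takes a point from camera to tool coordinates, whose origin is the TCP and whose axes are the tool frame's). Camera axes: x right, y up, looking along -z (the intrinsics and any distortion apply to the point x, -y, -z); pixel columns grow to the right and rows downward; lengths in m; the calibration is good to about 2 mm. A picture is of the moment at which its call begins: read the wrist's pose just before it. camera_info takes no time and is no camera call.
- env.job_done(): hands the job in, once; it reports no verdict.
The state is a dict: "time_s": time; "joint_pos": joint angles; "joint_velocities": joint speeds; "tau": joint torques, N m; "tool_pos": TCP position; "orientation": TCP orientation; "force": force on the tool from outside, world axes, zero at the start; "ft_torque": the same for the moment, N m; "gripper_width": finger opening in m.
Only numpy, scipy, OpenCV 4.12 (cv2) and the standard library are available. Lean on these libraries where they do the work, as an engineer would, in place of code of your own. Each camera call takes 0.05 s, during which the arm holds its last target.

## Working session

There is one attempt and no reset: what is moved stays moved. The work goes in short steps, Python scripts to look and compute and a tool call to move; the robot and the scene stay as the last step left them, time stands still between calls to the robot, and variables do not carry over. Pictures are saved under pics/ and viewed, and the job is handed in when it is done.

Besides the shell and the picture viewer there is one more tool, called as name(argument=value, ...) on one line, values as JSON. move_arm: Moves the arm, as the interface text tells. Its arguments: {"type":"object","properties":{"increments":{"type":"string"},"grip":{"type":"number"},"force":{"type":"number"}},"required":["increments"]}

```bash
ls; mkdir -p pics
cat > h.py <<'E'
import numpy as np, cv2
from workcell import env
def snap(n,f):
    s=env.read_state(); im,d=env.camera(n); cv2.imwrite('pics/'+f+'.png',im[:,:,::-1]); np.savez('pics/'+f+'.npz',d=d,im=im,p=s['tool_pos'],o=s['orientation']); return s,im,d
E
python3 - <<'E'
from h import *
for n in ['top','side','wrist']:
    s,im,d=snap(n,n+'0'); print(n,env.camera_info(n),d.min(),d.max())
print(s)
E
```

```text
pics
top {'fovy': 42.66788726708472, 'cx': 324.9113534494821, 'cy': 192.1294502350989, 'extrinsics': array([[ 0.02794049, -0.99923081, -0.0275159 , -0.25407528],
       [ 0.9957156 ,  0.02539378,  0.08891349, -0.57238824],
       [-0.08814637, -0.0298823 ,  0.99565921, -1.17064844],
       [ 0.        ,  0.        ,  0.        ,  1.        ]])} 0.0 2.1240258
side {'fovy': 55.92856523470404, 'cx': 321.69021100526567, 'cy': 199.592439028133, 'extrinsics': array([[-0.96299486, -0.26929099,  0.01110202,  0.48176315],
       [ 0.15440101, -0.51744442,  0.84167191, -0.31245463],
       [-0.22090998,  0.81223989,  0.53987512, -0.56052737],
       [ 0.        ,  0.        ,  0.        ,  1.        ]])} 0.0 1.655889
wrist {'fovy': 61.70727586558374, 'cx': 318.95226969850705, 'cy': 199.89330722639912, 'tool_from_camera': array([[ 9.99999651e-01, -7.54222251e-04,  3.60312972e-04,
        -8.61939963e-04],
       [-6.15688625e-04, -9.56184236e-01, -2.92764971e-01,
        -8.02400398e-02],
       [ 5.65335440e-04,  2.92764647e-01, -9.56184366e-01,
        -1.61936151e-01],
       [ 0.00000000e+00,  0.00000000e+00,  0.00000000e+00,
         1.00000000e+00]])} 0.0 1.5799313
{'time_s': 0.1, 'joint_pos': array([ 1.56657783e+00,  3.85478428e-01,  6.76774143e-03, -3.93986591e-04,
       -1.19400275e+00, -2.58592685e-01]), 'joint_velocities': array([-0.00035425, -0.00203204,  0.00259815,  0.00180422, -0.00113949,
        0.00043922]), 'tau': array([-1.18272787e-04, -3.91687059e+01,  1.87935573e+01,  4.23188433e+00,
        1.34666057e-02, -6.84781571e-05]), 'tool_pos': array([0.16223301, 0.60302615, 0.22157787]), 'orientation': array([ 1.91014815e+00, -2.49233784e+00,  2.02945315e-03]), 'force': array([-0.75084094,  0.00288843, -0.06507836]), 'ft_torque': array([-0.00110655, -0.01884008, -0.00439523]), 'gripper_width': 0.08730919214149489}
```

View pics/top0.png

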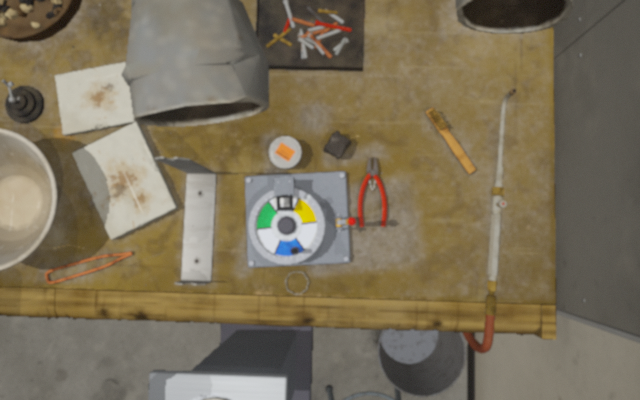

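View pics/side0.png

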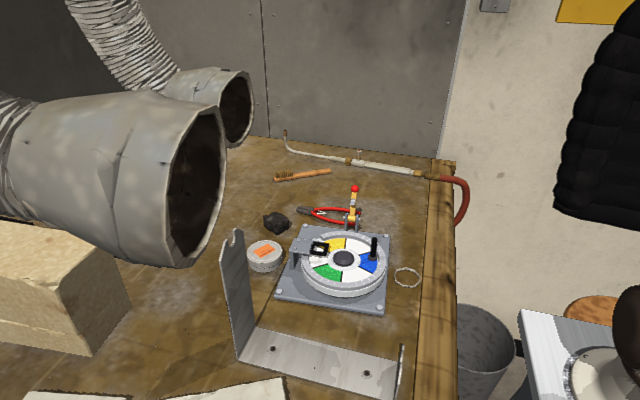

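View pics/wrist0.png

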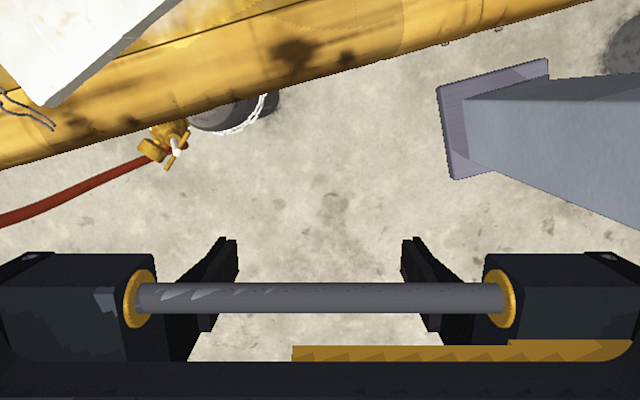

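The top view shows the wheel at about (287,225), the window at (287,200), the pawl ball near (340,222) and the post near (293,250). In the side view the post top is at about (374,239) and the ball at (355,188).

```bash
cat >> h.py <<'E'
def K(n):
    c=env.camera_info(n); return 200/np.tan(np.radians(c['fovy']/2)),c['cx'],c['cy'],c
def cloud(n,f):
    z=np.load('pics/'+f+'.npz'); d=z['d']; fl,cx,cy,c=K(n)
    v,u=np.mgrid[0:400,0:640]; P=np.stack([(u-cx)/fl*d,-(v-cy)/fl*d,-d],-1)
    if n=='wrist':
        from scipy.spatial.transform import Rotation as R
        T=c['tool_from_camera']; Q=P@T[:3,:3].T+T[:3,3]; W=Q@R.from_rotvec(z['o']).as_matrix().T+z['p']
    else:
        E=np.linalg.inv(c['extrinsics']); W=P@E[:3,:3].T+E[:3,3]
    W[d==0]=np.nan; return z['im'].astype(int),W
def proj(n,p):
    fl,cx,cy,c=K(n); q=c['extrinsics']@np.r_[p,1]; return cx+fl*q[0]/-q[2], cy-fl*q[1]/-q[2]
E
python3 - <<'E'
from h import *
for n in ['top','side']:
    im,W=cloud(n,n+'0'); r,g,b=im[...,0],im[...,1],im[...,2]
    reg=np.nan_to_num(W[...,0])
    box=(W[...,0]>.35)&(W[...,0]<.75)&(abs(W[...,1]+.15)<.3)
    M={'red':(r>150)&(g<60)&(b<60)&(W[...,2]>.09),'black':(r<50)&(g<50)&(b<50)&(W[...,2]>.07),'green':(g>r+60)&(g>b+40),'blue':(b>r+60)&(b>g+30),'yellow':(r>180)&(g>150)&(b<60)&(W[...,2]>.03),
    'trk':(W[...,2]>.045)&(W[...,2]<.051),'all z>.06':W[...,2]>.06}
    for k,m in M.items():
        m=m&box
        if m.sum()>2:
            v,u=np.where(m); w=W[m]; print(n,k,m.sum(),'px',u.mean().round(1),v.mean().round(1),w.mean(0).round(4),w.min(0).round(3),w.max(0).round(3))
        else: print(n,k,m.sum())
im=cv2.imread('pics/top0.png')[160:310,230:410]; cv2.imwrite('pics/topc.png',cv2.resize(im,None,fx=4,fy=4,interpolation=2))
im=cv2.imread('pics/side0.png')[170:320,230:430]; cv2.imwrite('pics/sidec.png',cv2.resize(im,None,fx=4,fy=4,interpolation=2))
E
```

```text
top red 33 px 351.4 220.8 [ 0.5104 -0.2992  0.1309] [ 0.504 -0.305  0.124] [ 0.516 -0.294  0.135]
top black 640 px 193.0 112.8 [0.7232 0.033  0.1771] [ 0.688 -0.101  0.147] [0.748 0.101 0.273]
top green 308 px 265.6 216.3 [ 0.5183 -0.1051  0.0424] [ 0.493 -0.127  0.037] [ 0.549 -0.085  0.049]
top blue 284 px 287.6 247.3 [ 0.4492 -0.1582  0.0437] [ 0.431 -0.191  0.037] [ 0.468 -0.132  0.098]
top yellow 230 px 305.3 212.6 [ 0.5291 -0.1958  0.0423] [ 0.51  -0.216  0.037] [ 0.555 -0.172  0.048]
top trk 1362 px 282.6 230.1 [ 0.4881 -0.1459  0.0481] [ 0.36  -0.238  0.045] [0.618 0.095 0.051]
top all z>.06 8421 px 200.4 108.9 [ 0.6982 -0.0168  0.2852] [ 0.36  -0.307  0.06 ] [0.75  0.12  0.399]
side red 38 px 354.3 188.2 [ 0.5083 -0.294   0.1275] [ 0.501 -0.303  0.12 ] [ 0.517 -0.289  0.132]
side black 2004 px 209.8 186.0 [ 0.7274 -0.0759  0.2192] [ 0.436 -0.177  0.07 ] [0.75  0.096 0.366]
side green 279 px 328.6 272.5 [ 0.5164 -0.1059  0.0418] [ 0.491 -0.127  0.039] [ 0.547 -0.087  0.045]
side blue 223 px 367.5 263.0 [ 0.4478 -0.1544  0.0417] [ 0.429 -0.185  0.04 ] [ 0.467 -0.131  0.048]
side yellow 8 px 333.9 243.1 [ 0.5284 -0.1967  0.0415] [ 0.507 -0.21   0.04 ] [ 0.548 -0.182  0.043]
side trk 1411 px 342.4 267.7 [ 0.4922 -0.126   0.0484] [ 0.361 -0.276  0.045] [0.62  0.095 0.051]
side all z>.06 17359 px 177.6 196.4 [0.6938 0.0391 0.2695] [ 0.361 -0.305  0.06 ] [0.75  0.127 0.396]
```

View pics/topc.png

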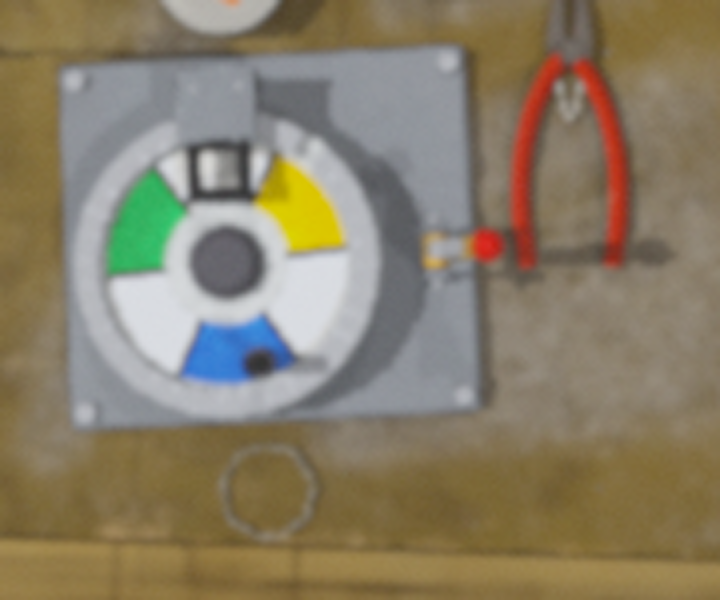

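View pics/sidec.png

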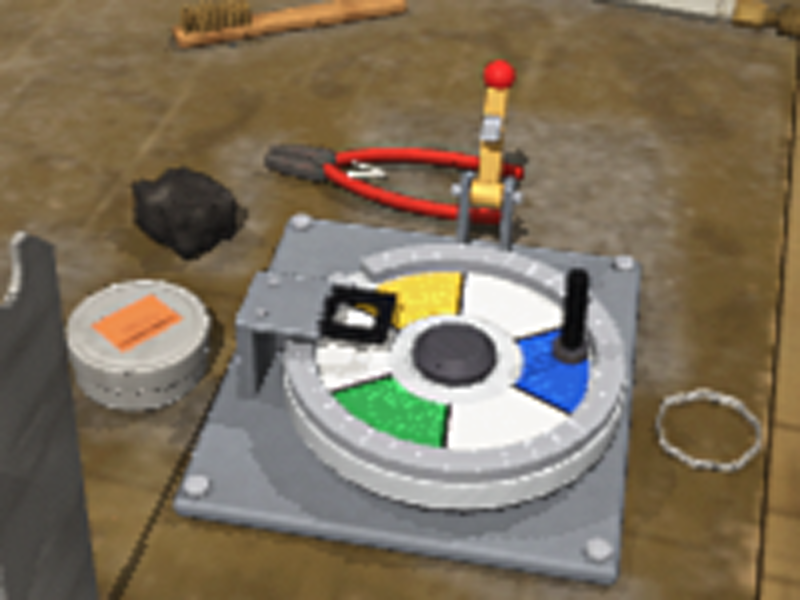

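Run:
```python
from h import *
from scipy.optimize import least_squares
for n in ['top','side']:
    im,W=cloud(n,n+'0'); r,g,b=im[...,0],im[...,1],im[...,2]
    c0=np.array([.497,-.152])
    rr=np.hypot(W[...,0]-c0[0],W[...,1]-c0[1])
    m=(rr>.062)&(rr<.096)&(W[...,2]>.044)&(W[...,2]<.052)
    w=W[m]
    # annulus fit: penalise outside 72..86
    f=lambda p: (lambda q: np.maximum(q-.086,0)+np.maximum(.072-q,0))(np.hypot(w[:,0]-p[0],w[:,1]-p[1]))
    s=least_squares(f,c0,x_scale=.001,loss='soft_l1',f_scale=.001); c=s.x; print(n,'centre',c.round(4),'z',np.median(w[:,2]).round(4))
    rr=np.hypot(W[...,0]-c[0],W[...,1]-c[1])
    m=(rr<.02)&(W[...,2]>.046); print(' hub',W[m].mean(0).round(4),m.sum())
    m=(rr<.08)&(W[...,2]>.056)&(r<90)&(W[...,0]<c[0]-.02)
    w=W[m]; print(' post',m.sum(),w.mean(0).round(4),w.min(0).round(3),w.max(0).round(3)); t=w[w[:,2]>.088]; print('  top',len(t),t.mean(0).round(4) if len(t) else 0)
    m=(r<70)&(rr<.09)&(W[...,2]>.056)&(W[...,0]>c[0]+.02); w=W[m]; print(' frame',m.sum(),w.mean(0).round(4),w.min(0).round(3),w.max(0).round(3))
    for nm,m in dict(green=(g>r+60)&(g>b+40),blue=(b>r+60)&(b>g+30),yel=(r>150)&(g>120)&(b<80)).items():
        m=m&(rr<.08)&(W[...,2]>.035)&(W[...,2]<.046); a=np.unwrap(np.arctan2(W[m][:,1]-c[1],W[m][:,0]-c[0])); print(' ',nm,np.degrees(np.percentile(a,[2,98])).round(1))
    # notch by height around track
    m=(rr>.0745)&(rr<.0835)&np.isfinite(W[...,2]); a=np.degrees(np.arctan2(W[m][:,1]-c[1],W[m][:,0]-c[0])); z=W[m][:,2]
    print(' low', [(int(k),round(float(np.median(z[(a>=k)&(a<k+4)])),4)) for k in range(-180,180,4) if ((a>=k)&(a<k+4)).any() and np.median(z[(a>=k)&(a<k+4)])<.0455])
    # base plate
    m=(W[...,2]>.008)&(W[...,2]<.016)&(rr<.19)
    q=W[m][:,:2].astype(np.float32); print(' plate',cv2.minAreaRect(q))
    # brass pawl / red
    m=(W[...,2]>.058)&(W[...,1]<c[1]-.1)&(rr<.19); w=W[m]; print(' pawl all',w.mean(0).round(4),w.min(0).round(3),w.max(0).round(3))
```

```text
top centre [ 0.4988 -0.152 ] z 0.0488
 hub [ 0.4986 -0.1522  0.0523] 244
 post 29 [ 0.4427 -0.1744  0.089 ] [ 0.438 -0.179  0.058] [ 0.447 -0.168  0.099]
  top 22 [ 0.4424 -0.1732  0.0937]
 frame 26 [ 0.548  -0.1562  0.0649] [ 0.537 -0.165  0.061] [ 0.564 -0.134  0.069]
  green [40.2 95.1]
  blue [-198.4 -142.7]
  yel [-77.9 -26.3]
 low [(-40, 0.0415), (-36, 0.0416)]
 plate ((0.5070895552635193, -0.15399283170700073), (0.33111247420310974, 0.35113993287086487), 48.94564437866211)
 pawl all [ 0.5081 -0.2822  0.0993] [ 0.489 -0.307  0.059] [ 0.527 -0.264  0.135]
side centre [ 0.4986 -0.1518] z 0.0485
 hub [ 0.4976 -0.148   0.0516] 207
 post 90 [ 0.4412 -0.1698  0.077 ] [ 0.436 -0.178  0.056] [ 0.447 -0.167  0.094]
  top 23 [ 0.4415 -0.1719  0.0916]
 frame 153 [ 0.5474 -0.1457  0.063 ] [ 0.53  -0.166  0.058] [ 0.566 -0.128  0.067]
  green [41.5 96.6]
  blue [-197.6 -144.7]
  yel [-79.9 -32. ]
 low [(-40, 0.0412), (-36, 0.0409), (84, 0.0153), (92, 0.0454), (100, 0.0447), (112, 0.0451)]
 plate ((0.5482858419418335, -0.1874217540025711), (0.28063762187957764, 0.2774235010147095), 4.0856122970581055)
 pawl all [ 0.5072 -0.2783  0.0899] [ 0.488 -0.305  0.058] [ 0.526 -0.263  0.133]
```

Run:
```python
from h import *
A=[cloud(n,n+'0')[1].reshape(-1,3) for n in ['top','side']]; W=np.vstack(A); W=W[np.isfinite(W[:,0])]
print('cols y from .7 to -.5 step .1; rows x')
for x in np.arange(.1,.8,.1):
    print(round(x,1),[int(1000*W[m][:,2].max()) if (m:=(abs(W[:,0]-x-.05)<.05)&(abs(W[:,1]-y)<.05)).any() else None for y in np.arange(.7,-.55,-.1)])
B=A[1]; B=B[np.isfinite(B[:,0])&(B[:,2]>.06)&(abs(B[:,0]-.5)<.12)&(B[:,1]>-.02)&(B[:,1]<.3)]; print(B.min(0),B.max(0))
print(env.camera_info('top')['extrinsics'][:3,:3].T@-env.camera_info('top')['extrinsics'][:3,3])
```

```text
cols y from .7 to -.5 step .1; rows x
0.1 [-886, -886, -879, -887, -883, 6, 8, 13, 10, 5, -884, -551, -883]
0.2 [None, None, 7, 5, 6, 5, 7, 5, 8, 7, 6, 6, 7]
0.3 [None, None, 115, 119, 13, 10, 70, 67, 12, 15, 9, 10, 8]
0.4 [None, None, 106, 119, 117, 27, 11, 10, 57, 98, 74, 9, 8]
0.5 [None, None, 16, 119, 120, 28, 29, 16, 69, 69, 135, 19, 9]
0.6 [None, None, 119, 120, 29, 29, 374, 386, 379, 69, 39, 20, 16]
0.7 [None, 7, 70, 24, 25, 27, 393, 402, 391, 35, 39, 9, 35]
[0.61563392 0.02413622 0.06029479] [0.61999382 0.09551083 0.23744465]
[ 0.47384648 -0.27432642  1.20946883]
```

move_arm(increments="40 -45 15 0 0 1; 80 -90 30 0 0 2; 120 -135 30 0 0 2.5; 160 -180 30 0 0 2.5; 200 -225 30 0 0 2.5", grip=1, force=10)

```text
time_s: 0.78
tool_pos: [0.3632, 0.3768, 0.2525]
orientation: [2.221, -2.222, -0.0]
force: [0.9, 0.3, 0.3]
gripper_width: 0.0448
```

move_arm(increments="25 -55 0 0 0 0; 50 -110 0 0 0 0; 70 -165 0 0 0 0; 80 -225 0 0 0 0; 80 -280 0 0 0 0")

```text
time_s: 1.4
tool_pos: [0.4424, 0.0965, 0.2523]
orientation: [2.219, -2.223, -0.0]
force: [1.5, -0.3, -0.8]
gripper_width: 0.0014
```

```bash
python3 -c "
from h import *
s=env.read_state();print(s)"
```

```text
{'time_s': 1.4, 'joint_pos': array([ 5.75448198e-01,  6.35025255e-02, -3.40022785e-01,  7.45895349e-05,
       -1.16769416e+00,  9.93704785e-01]), 'joint_velocities': array([-0.81679821, -0.22326954, -0.24538928,  0.00095287,  0.02360288,
        0.81137377]), 'tau': array([ 3.68051670e+00, -2.16124964e+01,  1.87072223e+01,  3.99904847e+00,
        8.20037036e-03, -5.26719186e-01]), 'tool_pos': array([0.44239311, 0.09647089, 0.25228514]), 'orientation': array([ 2.21934545e+00, -2.22293052e+00, -3.25696603e-05]), 'force': array([ 1.53418737, -0.27170576, -0.84630862]), 'ft_torque': array([-0.01643541, -0.05653915, -0.02828921]), 'gripper_width': 0.0014451061077967674}
```

move_arm(increments="10 -55 0 0 0 0; 20 -110 0 0 0 0; 30 -165 0 0 0 0; 45 -225 0 0 0 0; 60 -280 0 0 0 0")

```text
time_s: 2.02
tool_pos: [0.5023, -0.1835, 0.2525]
orientation: [-2.22, 2.223, 0.0]
force: [1.8, 0.5, 0.1]
gripper_width: 0.0008
```

move_arm(increments="5 -55 0 0 0 0; 7 -110 0 0 0 0; 7 -165 0 0 0 0; 7 -170 0 0 0 0; 7 -170 0 0 0 0")

```text
time_s: 2.65
tool_pos: [0.509, -0.3515, 0.2519]
orientation: [2.219, -2.223, -0.002]
force: [-0.8, 0.8, -0.1]
gripper_width: 0.0007
```

```bash
python3 -c "
from h import *
s,im,d=snap('wrist','w1');print(s['tool_pos'],s['force'],s['joint_pos'])
s,im,d=snap('side','s1')"
```

```text
[ 0.5089512  -0.35146953  0.25185036] [-0.80999315  0.81098442 -0.06497214] [-3.43230665e-01  3.56634477e-01  3.93757379e-02 -3.73279512e-04
 -1.25485813e+00  1.91216619e+00]
```

View pics/w1.png

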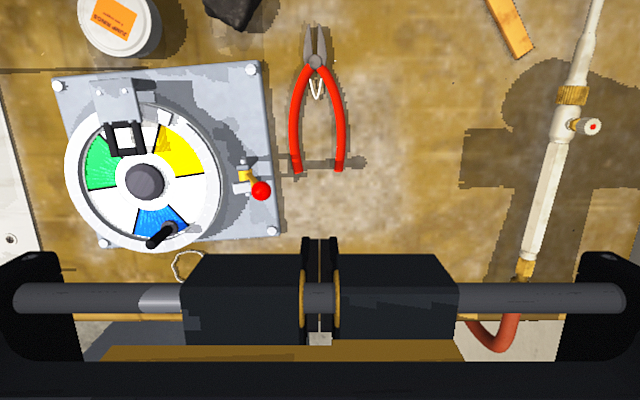

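View pics/s1.png

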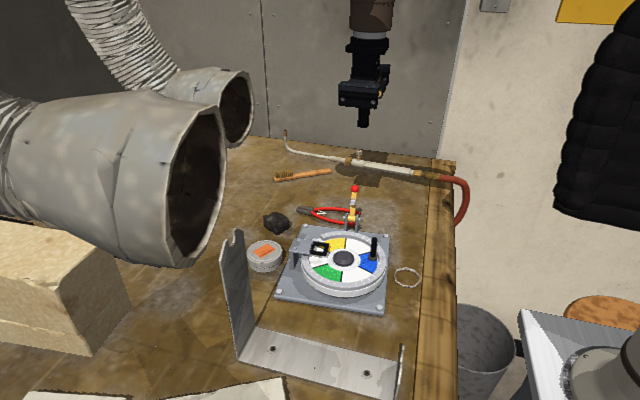

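The fingers are shut above bare bench. The red ball is at (261,190) in the wrist view, and the post top is near (165,230).

```bash
python3 -c "
from h import *
im,W=cloud('wrist','w1');r,g,b=im[...,0],im[...,1],im[...,2]
m=(r>150)&(g<60)&(b<60)&(W[...,2]>.1);print(m.sum(),W[m].mean(0),W[m].min(0),W[m].max(0))
m=(r<60)&(W[...,2]>.088)&(W[...,2]<.1)&(W[...,0]<.46)&(W[...,0]>.42)&(W[...,1]<-.12)&(W[...,1]>-.22);print(m.sum(),W[m].mean(0),W[m].min(0),W[m].max(0))
"
```

```text
281 [ 0.51070099 -0.29885926  0.12842866] [ 0.50214997 -0.30634685  0.12133962] [ 0.51832369 -0.29067381  0.13289111]
85 [ 0.44265571 -0.1733578   0.09123015] [ 0.43729411 -0.17769462  0.08804292] [ 0.44740851 -0.16893817  0.09369945]
```

move_arm(increments="0 0 -50 0 0 0; 0 0 -100 0 0 0; 0 0 -143 0 0 0; 0 0 -143 0 0 0")

```text
time_s: 3.25
tool_pos: [0.5074, -0.3491, 0.1066]
orientation: [2.22, -2.219, -0.012]
force: [-0.5, 0.7, 0.3]
gripper_width: 0.0006
```

Now push inward, slowly.

move_arm(increments="0 8 0 0 0 0; 0 16 0 0 0 0; 0 24 0 0 0 0; 0 28 0 0 0 0; 0 32 0 0 0 0")

```text
time_s: 3.88
tool_pos: [0.5094, -0.3192, 0.1099]
orientation: [-2.22, 2.222, -0.001]
force: [-0.1, 0.1, -0.0]
gripper_width: 0.0007
```

move_arm(increments="0 4 0 0 0 0; 0 8 0 0 0 0; 0 12 0 0 0 0; 0 16 0 0 0 0; 0 20 0 0 0 0")

```text
time_s: 4.5
tool_pos: [0.5092, -0.2992, 0.1095]
orientation: [2.22, -2.223, -0.0]
force: [-0.1, -0.0, 0.1]
gripper_width: 0.0003
```

```bash
python3 -c "
from h import *
s,im,d=snap('side','s2')
im=cv2.imread('pics/s2.png')[120:320,230:430]; cv2.imwrite('pics/s2c.png',cv2.resize(im,None,fx=3,fy=3))"
```

```text
(no output)
```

View pics/s2c.png

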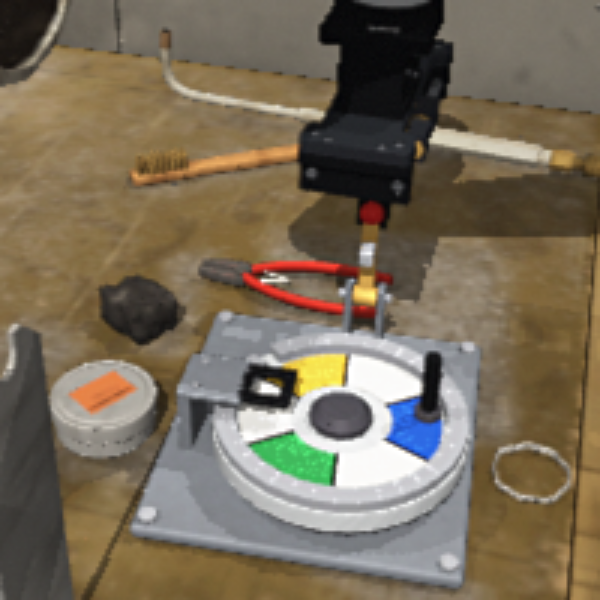

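The ball, at crop (372,212), is now in front of the fingers and almost upright. I'll keep pushing.

move_arm(increments="0 4 0 0 0 0; 0 8 0 0 0 0; 0 12 0 0 0 0; 0 16 0 0 0 0; 0 20 0 0 0 0")

```text
time_s: 5.18
tool_pos: [0.5093, -0.2792, 0.1095]
orientation: [-2.22, 2.222, 0.0]
force: [-0.3, 0.1, 0.5]
gripper_width: 0.0003
```

```bash
python3 -c "
from h import *
s,im,d=snap('side','s3')
im=cv2.imread('pics/s3.png')[120:320,230:430]; cv2.imwrite('pics/s3c.png',cv2.resize(im,None,fx=3,fy=3))"
```

```text
(no output)
```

View pics/s3c.png

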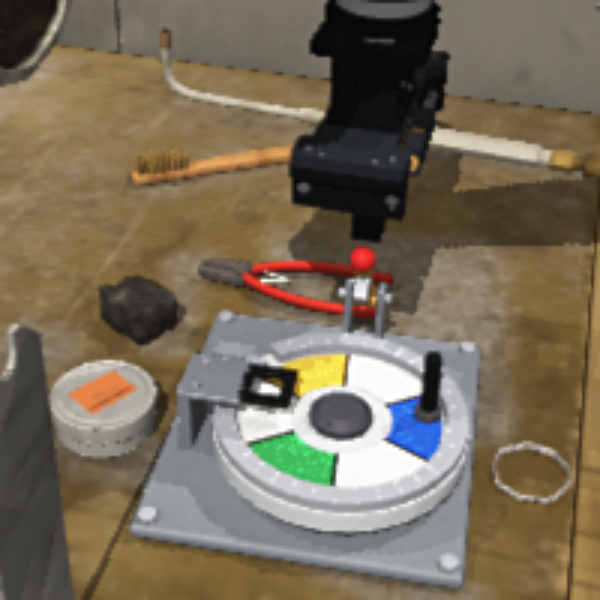

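move_arm(increments="0 0 50 0 0 0; 0 0 80 0 0 0; -35 50 80 0 0 0; -67 103 80 0 0 0; -67 103 80 0 0 0", grip=0.6)

```text
time_s: 5.85
tool_pos: [0.4397, -0.1741, 0.1899]
orientation: [-2.224, 2.219, 0.001]
force: [1.2, -0.2, 0.7]
gripper_width: 0.0338
```

```bash
python3 -c "
from h import *
s,im,d=snap('wrist','w4');print(s['tool_pos'],s['gripper_width'])
s,im,d=snap('side','s4')
im=cv2.imread('pics/s4.png')[120:320,230:430]; cv2.imwrite('pics/s4c.png',cv2.resize(im,None,fx=3,fy=3))
im,W=cloud('wrist','w4');r,g,b=im[...,0],im[...,1],im[...,2]
m=(r<60)&(W[...,2]>.088)&(W[...,2]<.1)&(W[...,0]<.46)&(W[...,0]>.42)&(W[...,1]<-.12)&(W[...,1]>-.22);print(m.sum(),W[m].mean(0),W[m].min(0),W[m].max(0))
m=(r>150)&(g<60)&(b<60)&(W[...,2]>.05);print('ball',m.sum(),W[m].mean(0),W[m].min(0),W[m].max(0))
"
```

```text
[ 0.43974876 -0.17414926  0.1898579 ] 0.033818506852778936
144 [ 0.44287571 -0.17210696  0.09128443] [ 0.43776446 -0.17716207  0.08811998] [ 0.44779374 -0.16658948  0.09333585]
ball 357 [ 0.50253739 -0.20421949  0.08184893] [ 0.4945578  -0.21305657  0.07655946] [ 0.51010089 -0.196566    0.0853434 ]
```

View pics/w4.png

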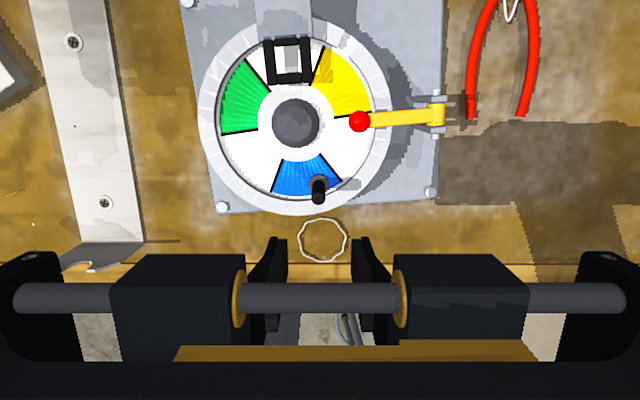

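View pics/s4c.png

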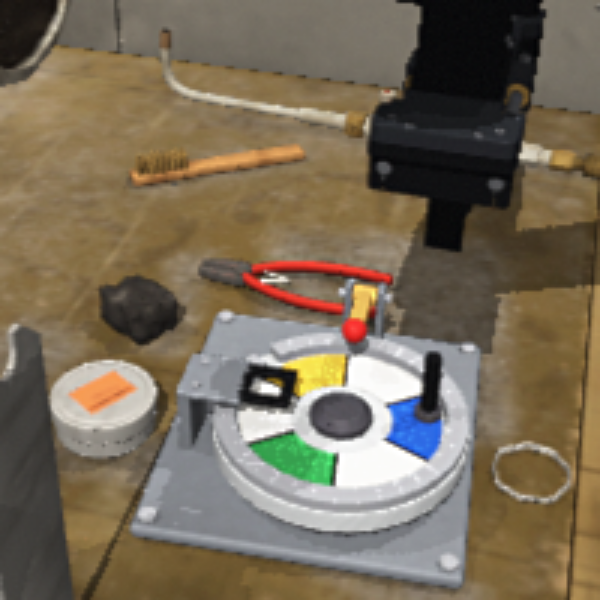

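move_arm(increments="1 0 -50 0 0 0; 1 0 -100 0 0 0; 1 0 -124 0 0 0; 1 0 -124 0 0 0")

```text
time_s: 6.45
tool_pos: [0.4427, -0.1772, 0.0636]
orientation: [2.216, -2.222, -0.005]
force: [0.3, 0.5, -0.3]
gripper_width: 0.035
```

move_arm(increments="0 4 0 0 0 0; 0 8 0 0 0 0; 0 10 0 0 0 0; 0 12 0 0 0 0; 0 14 0 0 0 0")

```text
time_s: 7.08
tool_pos: [0.4434, -0.1623, 0.0658]
orientation: [-2.22, 2.222, -0.001]
force: [0.6, -0.3, -0.3]
gripper_width: 0.0348
```

move_arm(increments="0 4 0 0 0 0; 0 8 0 0 0 0; 0 12 0 0 0 0; 0 16 0 0 0 0; 0 20 0 0 0 0")

```text
time_s: 7.7
tool_pos: [0.4403, -0.143, 0.0649]
orientation: [2.216, -2.22, -0.006]
force: [-3.8, -4.1, 1.1]
gripper_width: 0.0349
```

move_arm(increments="0 3 0 0 0 0; 0 6 0 0 0 0; 0 9 0 0 0 0; 0 12 0 0 0 0; 0 14 0 0 0 0")

```text
time_s: 8.32
tool_pos: [0.4414, -0.1287, 0.0649]
orientation: [2.218, -2.221, -0.004]
force: [-2.9, -3.0, -0.9]
gripper_width: 0.035
```

```bash
python3 -c "
from h import *
s,im,d=snap('side','s5');print(s['tool_pos'],s['force'])
im=cv2.imread('pics/s5.png')[170:320,230:430]; cv2.imwrite('pics/s5c.png',cv2.resize(im,None,fx=4,fy=4))"
```

```text
[ 0.44144903 -0.1287027   0.06493283] [-2.86382596 -3.03825789 -0.86421243]
```

View pics/s5c.png

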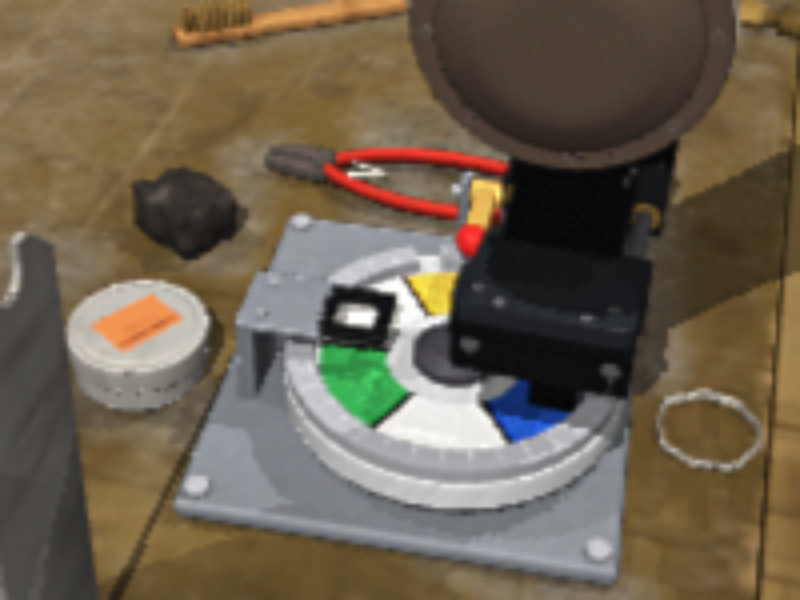

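The wheel turns freely at about 4 N. The notch is near crop (435,262), roughly 18° short of the pawl. I'll go on slower.

move_arm(increments="0 2 0 0 0 0; 0 4 0 0 0 0; 0 6 0 0 0 0; 0 8 0 0 0 0")

```text
time_s: 8.88
tool_pos: [0.4442, -0.1203, 0.0657]
orientation: [-2.22, 2.221, -0.002]
force: [-0.0, -3.6, -3.0]
gripper_width: 0.0348
```

```bash
python3 -c "
from h import *
s,im,d=snap('wrist','w6');print(s['tool_pos'],s['force'])
im,W=cloud('wrist','w6');r,g,b=im[...,0],im[...,1],im[...,2]
m=(r>150)&(g<60)&(b<60)&(W[...,2]>.05);print('ball',m.sum(),W[m].mean(0),W[m].min(0),W[m].max(0))
"
```

```text
[ 0.44418843 -0.1202926   0.06566147] [-0.02417751 -3.64017122 -3.00411902]
ball 1303 [ 0.50276546 -0.20200113  0.08123594] [ 0.4939562  -0.21159205  0.07326475] [ 0.51056866 -0.19532002  0.08570906]
```

View pics/w6.png

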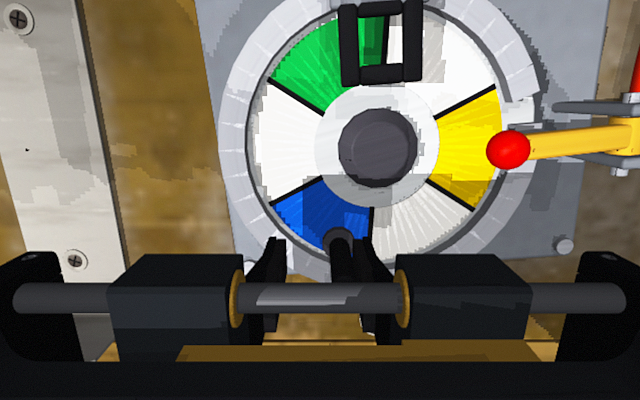

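The notch is at (517,110), just above the pawl arm at (560,140). Green is entering the window at (370,45). I'll take 1 mm steps from here.

move_arm(increments="0 1 0 0 0 0; 1 2 0 0 0 0; 1 3 0 0 0 0; 1 4 0 0 0 0")

```text
time_s: 9.43
tool_pos: [0.4453, -0.1164, 0.0658]
orientation: [-2.22, 2.221, -0.002]
force: [1.7, -4.6, -3.4]
gripper_width: 0.0346
```

```bash
cat > chk.py <<'E'
from h import *
import sys
n=sys.argv[1]
s,im,d=snap('wrist',n);print(s['time_s'],s['tool_pos'],s['force'])
im,W=cloud('wrist',n);r,g,b=im[...,0],im[...,1],im[...,2]
m=(r>150)&(g<60)&(b<60)&(W[...,2]>.05);print('ball',m.sum(),W[m].mean(0),W[m].max(0))
E
python3 chk.py w7
```

```text
9.425 [ 0.44527622 -0.11642008  0.06580462] [ 1.71036756 -4.61156902 -3.35481358]
ball 1291 [ 0.50276671 -0.20194889  0.08118505] [ 0.51076273 -0.19516525  0.08623536]
```

View pics/w7.png

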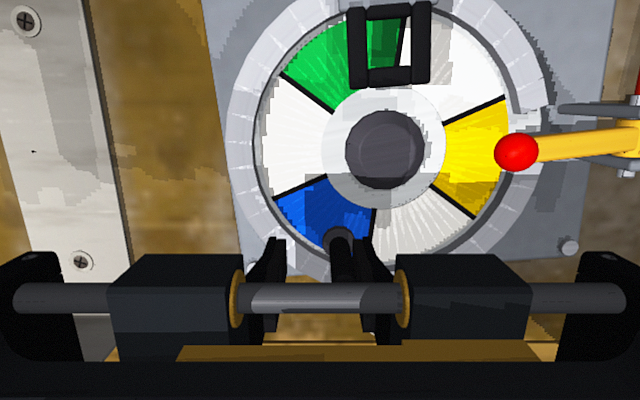

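The notch, near (527,122), is almost at the pawl arm, which crosses the track near (550,147).

move_arm(increments="0 1 0 0 0 0; 1 2 0 0 0 0; 1 3 0 0 0 0")

```text
time_s: 9.85
tool_pos: [0.4462, -0.1135, 0.0658]
orientation: [-2.22, 2.221, -0.002]
force: [2.9, -5.0, -3.3]
gripper_width: 0.0348
```

```bash
python3 chk.py w8
```

```text
9.85 [ 0.4462439  -0.11347928  0.06584667] [ 2.85954909 -5.01354294 -3.30624932]
ball 1289 [ 0.50281308 -0.20186467  0.08102172] [ 0.51057937 -0.19537383  0.08580601]
```

move_arm(increments="0 1 0 0 0 0; 1 2 0 0 0 0")

```text
time_s: 10.15
tool_pos: [0.4471, -0.1114, 0.0659]
orientation: [-2.22, 2.221, -0.002]
force: [1.3, -3.4, -1.1]
gripper_width: 0.035
```

```bash
python3 chk.py w9
```

```text
10.15 [ 0.44713064 -0.1113633   0.06585187] [ 1.32896572 -3.36995854 -1.08190472]
ball 1250 [ 0.50280824 -0.20136407  0.07868494] [ 0.510723   -0.19465227  0.08320155]
```

View pics/w9.png

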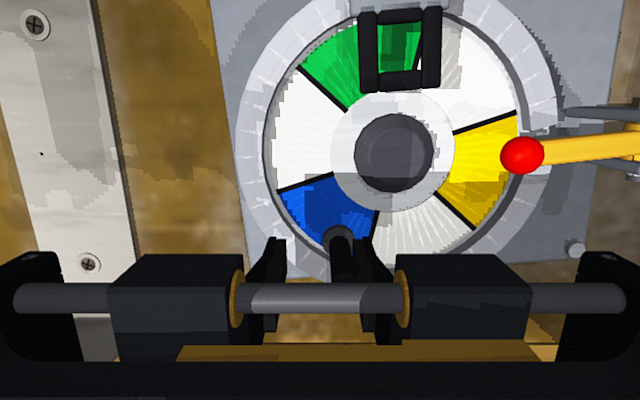

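The ball has begun to drop (0.0858 to 0.0832). I'll hold for one row and check.

move_arm(increments="0 0 0 0 0 0; 0 0 0 0 0 0")

```text
time_s: 10.45
tool_pos: [0.4463, -0.1112, 0.0657]
orientation: [-2.22, 2.222, 0.0]
force: [0.7, -0.6, 1.1]
gripper_width: 0.0351
```

```bash
python3 chk.py w10
```

```text
10.45 [ 0.44634886 -0.11123285  0.06572562] [ 0.68983607 -0.57308922  1.05754888]
ball 1097 [ 0.50267419 -0.20031631  0.06959332] [ 0.51037233 -0.19357253  0.07397974]
```

The ball has dropped 11.8 mm, which puts the pawl fully in the notch. Next I'll feel gently for the lock.

move_arm(increments="0 1 0 0 0 0; 0 1 0 0 0 0")

```text
time_s: 10.75
tool_pos: [0.4464, -0.1106, 0.0656]
orientation: [2.22, -2.222, 0.0]
force: [1.3, -2.7, -0.1]
gripper_width: 0.0349
```

move_arm(increments="0 1 0 0 0 0; 0 1 0 0 0 0")

```text
time_s: 11.0
tool_pos: [0.4468, -0.1095, 0.0656]
orientation: [-2.22, 2.222, -0.001]
force: [2.9, -4.1, 0.3]
gripper_width: 0.0347
```

move_arm(increments="0 0.5 0 0 0 0; 0 0.5 0 0 0 0")

```text
time_s: 11.25
tool_pos: [0.4469, -0.1093, 0.0656]
orientation: [-2.221, 2.222, -0.002]
force: [3.0, -5.3, -1.5]
gripper_width: 0.0347
```

move_arm(increments="0 0.5 0 0 0 0; 0 0.5 0 0 0 0")

```text
time_s: 11.5
tool_pos: [0.4469, -0.1091, 0.0656]
orientation: [2.221, -2.222, 0.002]
force: [3.2, -7.5, -1.5]
gripper_width: 0.0346
```

The force rises to 7.5 N with almost no motion, so this is the lock. I'll back off to the middle, then lift clear.

move_arm(increments="0 -5 0 0 0 0; 0 -12 0 0 0 0; 0 -12 0 0 0 0")

```text
time_s: 11.88
tool_pos: [0.4458, -0.1207, 0.0654]
orientation: [2.219, -2.223, -0.001]
force: [-0.7, 0.2, 0.0]
gripper_width: 0.0347
```

```bash
python3 chk.py w11
```

```text
11.875 [ 0.44584432 -0.12068671  0.06535668] [-0.70213997  0.19861651  0.01628427]
ball 1087 [ 0.50260549 -0.20055     0.06965748] [ 0.51040773 -0.19364526  0.07411956]
```

View pics/w11.png

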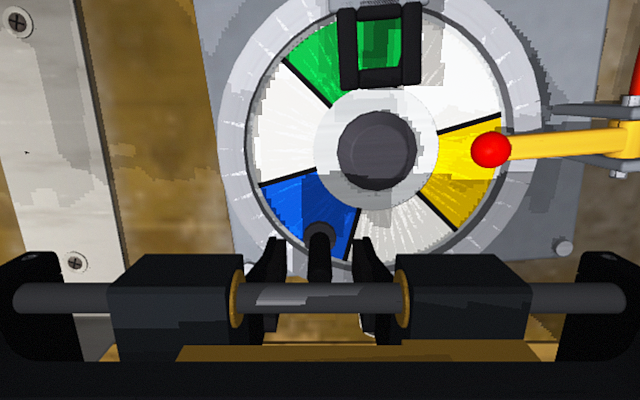

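Green fills the window at (380,42), the pawl is low with its ball at (490,150), and the post at (320,240) stands free between the fingers. I'll lift straight up, then move back a little.

move_arm(increments="0 0 20 0 0 0; 0 0 60 0 0 0; 0 0 110 0 0 0; 0 0 150 0 0 0; 0 0 150 0 0 0")

```text
time_s: 12.55
tool_pos: [0.4482, -0.1203, 0.2189]
orientation: [-2.217, 2.218, -0.009]
force: [-0.5, 0.0, 0.3]
gripper_width: 0.0346
```

move_arm(increments="-30 40 0 0 0 0; -50 90 0 0 0 0; -50 140 0 0 0 0; -50 140 0 0 0 0")

```text
time_s: 13.05
tool_pos: [0.3955, 0.0218, 0.2148]
orientation: [2.226, -2.216, -0.001]
force: [0.3, -0.3, -0.8]
gripper_width: 0.035
```

Run:
```python
from h import *
s,im,d=snap('side','s12'); snap('top','t12'); print(s['time_s'],s['tool_pos'],s['force'])
a=cv2.imread('pics/s12.png')[170:320,230:430]; b=cv2.imread('pics/t12.png')[120:310,220:420]
cv2.imwrite('pics/f12.png',np.hstack([cv2.resize(a,(400,300)),cv2.resize(b,(316,300))]))
d0=np.load('pics/side0.npz')['im'];df=np.abs(d0.astype(int)-im).sum(2)>90
cv2.imwrite('pics/diff.png',(df*255).astype(np.uint8))
im,W=cloud('side','s12');r,g,b=im[...,0],im[...,1],im[...,2]
m=(r>150)&(g<60)&(b<60)&(W[...,2]>.05)&(abs(W[...,1]+.2)<.05);print('ball',m.sum(),W[m].mean(0),W[m].max(0))
```

```text
13.05 [0.39552603 0.02181147 0.2148044 ] [ 0.27770298 -0.30094806 -0.78496902]
ball 33 [ 0.50043348 -0.19902756  0.0677828 ] [ 0.50760005 -0.19529599  0.07319718]
```

View pics/f12.png

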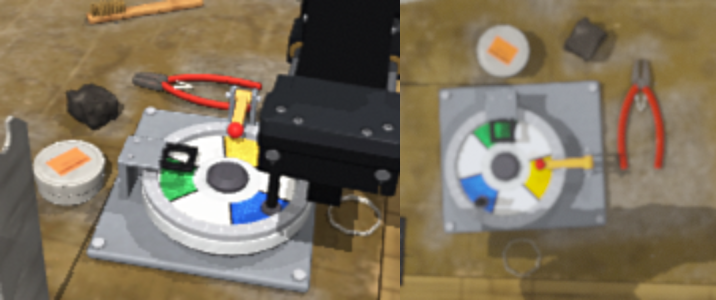

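View pics/diff.png

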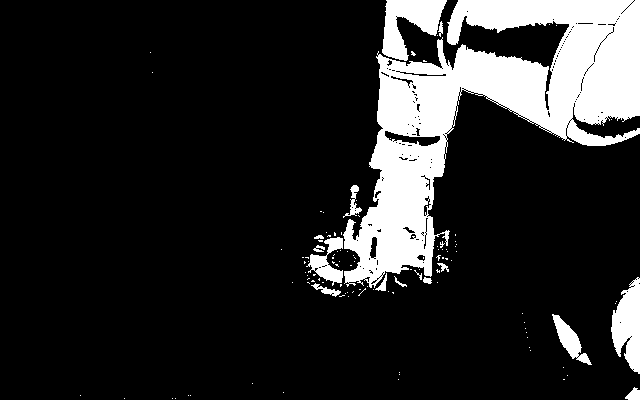

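The robot is clear. The views show the pawl down with green in the window (top-view crop, near (500,130)), and the bystanders where they were.

```bash
python3 -c "
from h import *
print(env.job_done())"
```

```text
the job is handed in; nothing more can be done
None
```

The pawl is down in the notch and the wheel is locked. I handed the job in at about 13.2 s of the 56 s allowed.

**What I did:** I tipped the pawl over from outside with the closed fingers, and it fell onto the track. I then pushed the crank post clockwise with the fingers straddling it, never clamped, through about 50 degrees. I slowed to 1 mm steps near the notch.

**Last checks:**
- **Pawl:** the red ball dropped 11.8 mm, about the 11 mm expected for full entry. It stayed down after I let go of the post.
- **Lock:** after the drop the post moved about 2 mm more, then stopped. Force rose to about 8 N with only 0.2 mm of movement, well under the 20 N limit at the readings I took.
- **Window:** green fills the sight window.
- **Bystanders:** the ring tin, charcoal and pliers show no change from the first side image. The arm partly hid the coil there, so I judged the coil only by eye from the top view, where it looks unmoved.
- **Robot:** it was clear of everything at hand-in.

I did not test the lock by turning the wheel backward. No check failed or disagreed.

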